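Lay out the shoe-care kit on its outline pads

TASK

Put the shoe-care kit away: set the polish tin, the brush and the two wooden shoe trees each on the cork pad whose dark outline has its shape and size, lying upright and squarely over the outline so that it covers it. The tin's lid and the brush's blue back stay uppermost (the brush may point either way along its outline), and each shoe tree's broad rounded toe must lie on the toe end of its outline. Let go of everything and leave it at rest.

Things in the scene. Friction and masses are not known exactly. Their poses are not given: they have to be found in the camera images.
- tin: Round dark-brown polish tin, 64 mm across its lid (bright steel lower part 61 mm across, up to 13 mm high), 28 mm high, about 120 g, closed and lying flat, lid up. Origin: centre of the underside, z up.
- brush: Shoe brush with white nylon bristles down and a blue plastic back up: 130 mm long (x), back 46 mm wide (y) and 20 mm thick from 24 to 44 mm above the bottom; the bristles (stiff, 36 mm wide) below that. About 130 g. Origin: centre of the underside; x along the length, z up.
- long_tree: Longer of two wooden child's shoe trees, 170 mm. Sole down. Toe block: parallel sides 54 mm apart, 34 mm high, x = -9 to +58, then the round toe; instep block on it, x = -4 to 28, top at 45 mm; thin steel bar to a round heel block 40 mm across at x = -65, 45 mm high. About 200 g. Grip across the toe block near x = +25. Origin: underside, midway between toe tip and heel end; x to the toe, z up.
- short_tree: Shorter of two wooden child's shoe trees, 126 mm. Sole down. Toe block: parallel sides 40 mm apart, 25 mm high, x = -7 to +43, then the round toe; instep block on it, x = -3 to 21, top at 33 mm; thin steel bar to a round heel block 30 mm across at x = -48, 33 mm high. About 100 g. Grip across the toe block near x = +18. Origin: underside, midway between toe tip and heel end; x to the toe, z up.
- tin_pad: Fixed cork pad 86 x 86 mm, 3 mm thick, with a flat dark disc 67 mm across centred on it: the tin's place. Origin: centre of its underside, on the table; z up.
- brush_pad: Fixed cork pad 150 x 68 mm, 3 mm thick, with a flat dark rectangle 132 x 49 mm centred on it: the brush's place. Origin: centre of its underside, on the table; x along the length, z up.
- long_pad_toe (a point): Point at the toe tip of the outline on the top of a fixed cork pad 190 x 76 mm, 3 mm thick (top at z = 3 mm), with a flat dark outline of the longer shoe tree centred on it (170 mm long, 56 mm wide at the toe). The point lies 85 mm from the pad's centre; x points out towards the toe, z up. The tree's origin belongs 85 mm behind this point, at -x.
- short_pad_toe (a point): Point at the toe tip of the outline on the top of a fixed cork pad 146 x 62 mm, 3 mm thick (top at z = 3 mm), with a flat dark outline of the shorter shoe tree centred on it (126 mm long, 41 mm wide at the toe). The point lies 63 mm from the pad's centre; x points out towards the toe, z up. The tree's origin belongs 63 mm behind this point, at -x.
Not all that is in view belongs to the job. What is shaped like the short_tree but pink is not meant.

How it is judged:
By the outcome, as a careful person would: the job done as asked, in the order asked, and still so for the second after the job is handed in, with the robot touching nothing.
It also fails if it takes over 120 s, if anything falls off the work surface, if the arm or the gripper's body presses on something with over 40 N, if the wrist force passes 120 N, or if a joint passes its speed limit or range.

ROBOT

A 6-joint arm with a two-finger parallel gripper is mounted at the origin on the work surface. World frame = base frame: x ahead of the robot, y to its left, z up, the work surface at z = 0. Lengths are in m, angles in rad, forces in N, time in s.
With the tool pointing down it reaches from about 0.325 to 0.85 m from the base axis. Payload 15.5 kg.
Tool frame: the origin (TCP) lies between the finger pads; the fingertips stand 25 mm ahead of it and the grasp point (between the pads) lies 6 mm ahead of it; z points along the fingers, y is the line along which they close (so a half turn about z gives the same grasp; the last joint's range is limited). The gripper opens to 91 mm and grips with 3 to 60 N. Pads are 32 mm wide; open, the fingers measure 118 mm over their backs; the gripper's body (76 mm by 178 mm) begins 60 mm behind the grasp point.
Start: joints at [-1.385, 0.494, 1.345, -0, 1.302, -0.096], TCP at [0.174, -0.6, 0.239] pointing down, gripper open.
Joint ranges: [-2.91, 2.91], [-0.82, 2.16], [0.22, 2.67], [-1.22, 4.37], [0.12, 2.79], [-3.08, 3.08]. Speed limits (rad/s): [1.89, 1.89, 2.57, 3.01, 3.01, 3.01].

INTERFACE

Orientations are given as a 3x3 rotation matrix whose columns are the frame's x, y, z axes.
In Python, from station import bot, snapshot, workorder, models gives the robot as it stands.
- The arm moves only by the tool play_rows, never from a script. Its argument "plan" is a list of rows, each a list of 7 numbers: the shift along the tool's x, y, z in cm, then the turn, a rotation vector about the tool's x, y, z in degrees, then the finger opening in cm, from 0 to 9.12. A call has 1 to 10 rows; each row is the pose to reach, as a shift and turn from the pose commanded when the call began, along the tool's axes at that moment; what a row does not reach only later rows make up. A row lasts 1/10 s, in which the tool goes at most 50 mm and 8.59 degrees, less where a joint would pass 70% of its speed; a pose out of reach is approached as far as the arm can. A call with a gripper value outside its range is refused whole. The fingers move at their own pace and stop on an object; "squeeze" is the grip in N (left out, the last holds). Time passes only in rows, so rows that repeat a pose let the fingers close. It gives the time, the measured TCP pose, the force, the opening and the grip force at its end, in the units of the state.
- bot.observe(): the state, without advancing time (a new reading comes with each control period).
- snapshot(name): name is "scene" or "top"; returns a dict with "color" (420x560x3 uint8, red, green, blue), "range_z" (420x560 float32, m along the optical axis (not along the pixel's ray), 0 where there is no reading), "fx", "fy", "cx", "cy" (pixels), "origin" and "attitude" of the camera in the world. Camera axes: x right, y down, z forward; pixel columns grow to the right and rows downward; lengths in m; the calibration is good to about 2 mm. A picture is of the moment at which its call begins.
- workorder.close_job(): hands the job in; it is judged then, once.
Trained networks look in the newest picture that a camera, given by its name, has taken for a name from the list of things; names that differ only in an ending like _2 or _b are one class to them, and where a whole thing is asked for, a point or a joint stands for the part that bears it (a point fixed in the world has none). Each returns a list of dicts, best first, with "conf" (0 to 1); they miss things now and then, are a little off and sometimes report something else, mostly with a low value. They report only what shows in the picture. A call takes as long as a camera call. They do not tell look-alikes from the thing itself.
- models.search_frame(camera, target): "bbox" ([left, top, right, bottom] in pixels, round what is visible of it).
The state is a dict: "clock": time; "joint_pos": joint angles; "joint_velocities": joint speeds; "tau": joint torques, N m; "ee_pos": TCP position; "orientation": TCP orientation; "ft_force": force on the tool from outside, world axes, zero at the start; "wrist_torque": the same for the moment, N m; "gripper_width": finger opening in m; "grip_force": force on a finger pad.
Only numpy, scipy, OpenCV 4.12 (cv2) and the standard library are available. Lean on these libraries where they do the work, as an engineer would, in place of code of your own. Each camera call takes 0.05 s, during which the arm holds its last target. There are 200 camera calls.

## Working session

There is one attempt and no reset: what is moved stays moved. The work goes in short steps, Python scripts to look and compute and a tool call to move; the robot and the scene stay as the last step left them, time stands still between calls to the robot, and variables do not carry over. Pictures are saved under pics/ and viewed, at most 14 in all, crops included, and the job is handed in when it is done.

Besides the shell and the picture viewer there is one more tool, called after "Call:" as name(argument=value, ...), one argument or row to a line, values as JSON. play_rows: Moves the arm, as the interface text tells. Its arguments: {"type":"object","properties":{"plan":{"type":"array","items":{"type":"array","items":{"type":"number"}}},"squeeze":{"type":"number"}},"required":["plan"]}

```bash
mkdir -p pics; ls
python3 - <<'E'
from station import bot, snapshot, workorder, models
import cv2,numpy as np
for c in ("top","scene"):
    s=snapshot(c); np.savez(f"{c}0.npz",**s)
    cv2.imwrite(f"pics/{c}0.png",s["color"][:,:,::-1])
    print(c,s["fx"],s["cx"],s["cy"],s["origin"],np.round(s["attitude"],3).tolist())
    for t in ["tin","brush","long_tree","short_tree","tin_pad","brush_pad","long_pad_toe","short_pad_toe"]:
        try: print(t,[(np.round(d["bbox"]).astype(int).tolist(),round(d["conf"],2)) for d in models.search_frame(c,t)])
        except Exception as e: print(t,e)
print(bot.observe())
E
```

```text
pics
top 384.86720446668926 279.4112231222344 210.48927908912066 [0.40693571 0.05742518 1.02429239] [[0.03, -0.997, 0.066], [-0.999, -0.029, 0.016], [-0.014, -0.066, -0.998]]
tin [([250, 201, 274, 224], 0.93)]
brush [([339, 190, 360, 244], 0.66)]
long_tree [([416, 201, 448, 266], 0.66)]
short_tree [([130, 107, 148, 154], 0.88), ([207, 276, 256, 293], 0.66), ([169, 132, 189, 181], 0.64)]
tin_pad [([254, 118, 292, 158], 0.75)]
brush_pad [([420, 147, 448, 203], 0.55)]
long_pad_toe [([252, 121, 293, 156], 0.74), ([331, 103, 363, 178], 0.56)]
short_pad_toe [([162, 197, 200, 256], 0.59)]
scene 472.0369740522729 275.76714487186996 209.19543024646893 [ 1.46375476 -0.11643313  0.78804144] [[0.187, 0.582, -0.791], [0.982, -0.108, 0.153], [0.004, -0.806, -0.592]]
tin [([281, 204, 301, 229], 0.57)]
brush [([197, 202, 216, 241], 0.84)]
long_tree [([111, 207, 141, 248], 0.97)]
short_tree [([282, 174, 323, 184], 0.97), ([425, 238, 459, 277], 0.84), ([380, 226, 401, 261], 0.64), ([349, 190, 373, 222], 0.63)]
tin_pad [([284, 259, 320, 288], 0.97)]
brush_pad []
long_pad_toe []
short_pad_toe [([350, 18
[... 165 characters left out ...]
, 'joint_velocities': array([-9.31661293e-05, -2.21924223e-03, -1.35636270e-03,  2.48032585e-04,
       -2.21586938e-04, -4.41326352e-04]), 'tau': array([-4.36400296e-03, -8.78688312e+01, -3.82260311e+01,  7.04875030e-02,
        4.39823465e-02,  5.98187876e-05]), 'ee_pos': array([ 0.17380381, -0.60032156,  0.23891491]), 'orientation': array([[ 9.60563157e-01,  2.78061902e-01, -1.01500001e-05],
       [ 2.78061902e-01, -9.60563155e-01,  6.82090187e-05],
       [ 9.21661338e-06, -6.83413987e-05, -9.99999998e-01]]), 'ft_force': array([ 0.84690847,  0.25801106, -0.12211322]), 'wrist_torque': array([-0.07271563,  0.01487146,  0.01924389]), 'grip_force': 0.0, 'gripper_width': 0.09108258578593467}
```

Run:
```python
import cv2
i=cv2.imread("pics/top0.png")[85:310,110:470]
cv2.imwrite("pics/top0c.png",cv2.resize(i,None,fx=2.2,fy=2.2,interpolation=cv2.INTER_CUBIC))
```

```text
(no output)
```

View pics/top0c.png

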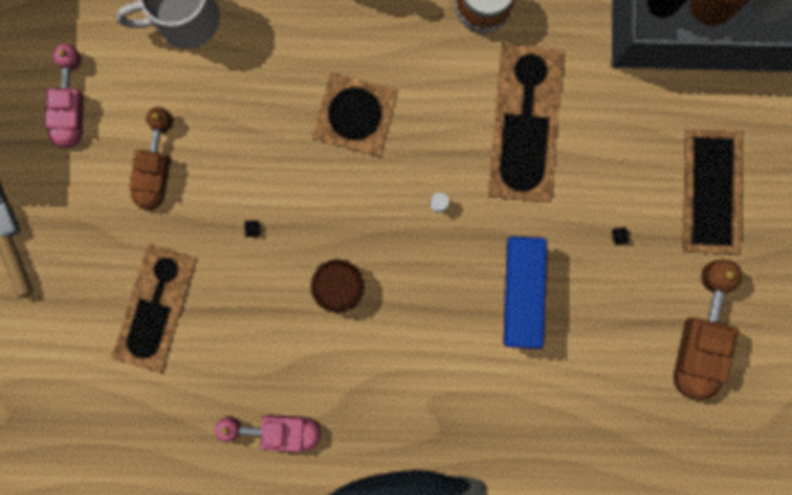

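View pics/scene0.png

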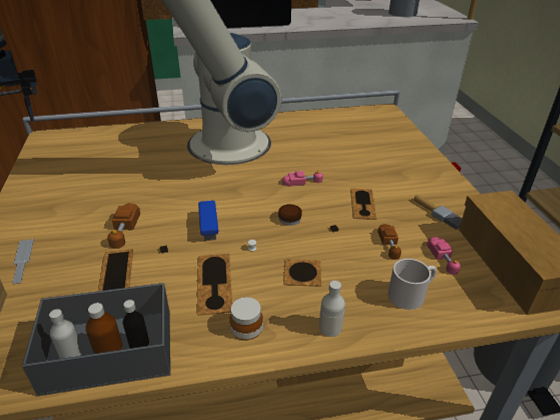

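```bash
cat > h.py <<'E'
from station import bot, snapshot, workorder, models
import numpy as np, cv2
from scipy.spatial.transform import Rotation as R
def ray(s,u,v,z):
    d=np.stack([(np.asarray(u)-s["cx"])/s["fx"],(np.asarray(v)-s["cy"])/s["fy"],np.ones(np.shape(u))],-1)@np.array(s["attitude"]).T
    o=np.array(s["origin"]); return (o+d*((z-o[2])/d[...,2])[...,None])[...,:2]
def cloud(s):
    v,u=np.mgrid[:420,:560]; Z=s["range_z"]
    d=np.stack([(u-s["cx"])/s["fx"]*Z,(v-s["cy"])/s["fy"]*Z,Z],-1)
    return d@np.array(s["attitude"]).T+np.array(s["origin"])
def blob(m,box):
    b=np.zeros_like(m); x0,y0,x1,y1=box; b[y0:y1,x0:x1]=m[y0:y1,x0:x1]
    n,l,st,c=cv2.connectedComponentsWithStats(b.astype(np.uint8)); k=1+np.argmax(st[1:,4]); return np.nonzero(l==k)
def ax(p):
    c=p.mean(0); w,V=np.linalg.eigh(np.cov((p-c).T)); e=V[:,1]; return c,e
def tree(s,box,zlo,zhi):  # tops of heel and instep
    P=cloud(s); x0,y0,x1,y1=box; q=P[y0:y1,x0:x1].reshape(-1,3); q=q[(q[:,2]>zlo)&(q[:,2]<zhi)]
    _,_,c=cv2.kmeans(q[:,:2].astype(np.float32),2,None,(3,50,1e-6),5,cv2.KMEANS_PP_CENTERS)
    return q,c
def go(x,y,z,yaw):
    """shift (cm) and turn (deg) from the current pose to tool-down pose, yaw=angle of tool x (rad), half turn free"""
    o=bot.observe(); A=np.array(o["orientation"]); cur=np.arctan2(A[1,0],A[0,0])
    j=np.arctan2(y,x)+np.pi/2
    c=[yaw+k*np.pi for k in range(-3,4) if abs(j-yaw-k*np.pi)<2.9]
    yw=min(c,key=lambda a:abs((j-a)-o["joint_pos"][5]))
    B=np.array([[np.cos(yw),np.sin(yw),0],[np.sin(yw),-np.cos(yw),0],[0,0,-1]])
    rv=R.from_matrix(A.T@B).as_rotvec(degrees=True)
    print("shift",np.round(A.T@(np.array([x,y,z])-o["ee_pos"])*100,2),"turn",np.round(rv,1),"j6->",round(j-yw,2),"yaw",round(yw,3),"t",o["clock"])
E
python3 - <<'E'
from h import *
s=dict(np.load("top0.npz")); P=cloud(s); c=s["color"].astype(int)
for n,(x0,y0,x1,y1) in dict(tab=(290,230,320,260),tray=(385,85,470,116),mug=(165,85,210,107),bot=(315,85,345,98),wh=(300,170,316,182),cube=(220,183,230,195)).items():
    q=P[y0:y1,x0:x1].reshape(-1,3); print(n,np.round(np.median(q[:,2]),4),np.round(np.percentile(q[:,2],99),3))
dark=c.max(2)<45
for n,b in dict(tinpad=(250,117,294,158),long=(331,103,365,178),short=(160,195,200,256),brush=(418,143,450,203)).items():
    v,u=blob(dark,b); p=ray(s,u,v,.003); m,e=ax(p); t=(p-m)@e; w=(p-m)@[-e[1],e[0]]
    print(n,len(u),"c",m.round(4),"ang",np.degrees(np.arctan2(e[1],e[0])).round(1),"ext",t.min().round(3),t.max().round(3),"w",w.min().round(3),w.max().round(3), "mid",(m+e*(t.min()+t.max())/2+np.array([-e[1],e[0]])*(w.min()+w.max())/2).round(4), "w@ends",np.ptp(w[t<t.min()+.04]).round(3),np.ptp(w[t>t.max()-.04]).round(3))
v,u=blob(c.max(2)<90,(245,197,280,230)); zt=np.median(P[v,u,2]); p=ray(s,u,v,.028); print("tin",len(u),zt,p.mean(0),np.ptp(p,0))
v,u=blob((c[:,:,2]>c[:,:,0]+40),(330,180,370,250)); p=ray(s,u,v,.044); m,e=ax(p); print("brush",np.median(P[v,u,2]),m,np.degrees(np.arctan2(e[1],e[0])),np.ptp((p-m)@e),np.ptp((p-m)@[-e[1],e[0]]),cv2.minAreaRect(p.astype(np.float32)))
for n,b,a,d in(("long",(412,198,452,270),.039,.055),("short",(167,130,192,184),.028,.042)):
    q,k=tree(s,b,a,d); print(n,len(q),np.median(q[:,2]),k.round(4).tolist(),np.linalg.norm(k[0]-k[1]))
E
```

```text
tab -0.0001 0.005
tray 0.0249 0.092
mug 0.0125 0.082
bot 0.0332 0.063
wh 0.0014 0.025
cube 0.0036 0.832
tinpad 424 c [0.6741 0.1031] ang 52.1 ext -0.031 0.031 w -0.031 0.031 mid [0.674  0.1035] w@ends 0.062 0.062
long 822 c [ 0.6559 -0.1055] ang 176.2 ext -0.096 0.071 w -0.026 0.026 mid [ 0.6685 -0.1063] w@ends 0.036 0.05
short 433 c [0.4194 0.3416] ang 165.1 ext -0.071 0.051 w -0.019 0.018 mid [0.429  0.3392] w@ends 0.026 0.037
brush 814 c [ 0.5903 -0.3335] ang 178.6 ext -0.064 0.064 w -0.023 0.023 mid [ 0.5903 -0.3335] w@ends 0.043 0.045
tin 488 0.028051238045011972 [0.45937025 0.11361466] [0.06246523 0.0710354 ]
brush 0.04383480516502036 [ 0.45876639 -0.10275928] 179.0789975411125 0.12617914275827774 0.04456312636773713 ((0.4591119587421417, -0.10282815992832184), (0.044530004262924194, 0.1262107789516449), 89.01568603515625)
long 218 0.044409591734252685 [[0.48660001158714294, -0.33869999647140503], [0.4106999933719635, -0.3215999901294708]] 0.07780336
short 131 0.0320307286804804 [[0.6557999849319458, 0.33899998664855957], [0.597599983215332, 0.3456999957561493]] 0.058566324
```

Run:
```python
from h import *
s=dict(np.load("top0.npz")); P=cloud(s)
q=P[190:235,240:285].reshape(-1,3); q=q[(q[:,2]>.022)&(q[:,2]<.04)]; print(len(q),q.mean(0),np.ptp(q,0),q[:,:2].min(0)/2+q[:,:2].max(0)/2)
x,y=q[:,:2].mean(0); go(x,y,.10,0)
```

```text
466 [0.46088823 0.11609252 0.02834901] [0.06044882 0.0628259  0.01078502] [0.4609442  0.11608998]
shift [ 47.5  -60.83  13.9 ] turn [  -0.    -0.  -163.9] j6-> -1.32 yaw 3.142 t 0.9
```

Call:
play_rows(
  plan=[
    [47.5,-60.8,10,0,0,16,9.1],
    [47.5,-60.8,10,0,0,16,9.1],
    [47.5,-60.8,10,0,0,16,9.1],
    [47.5,-60.8,10,0,0,16,9.1],
    [47.5,-60.8,10,0,0,16,9.1],
    [47.5,-60.8,10,0,0,16,9.1],
    [47.5,-60.8,10,0,0,16,9.1],
    [47.5,-60.8,10,0,0,16,9.1],
    [47.5,-60.8,10,0,0,16,9.1],
    [47.5,-60.8,10,0,0,16,9.1],
  ],
)

```text
clock: 1.9
ee_pos: [0.3589, -0.1385, 0.1747]
orientation: [[1.0, 0.002, 0.001], [0.002, -1.0, -0.001], [0.001, 0.001, -1.0]]
ft_force: [1.0, -0.7, 0.2]
gripper_width: 0.0908
grip_force: 0.0
```

```bash
sed -i 's/yw=min(c,.*/yw=min(c,key=lambda a:abs((a-cur+np.pi)%(2*np.pi)-np.pi))/' h.py; python3 -c "
from h import *
go(.461,.116,.10,0)"
```

```text
shift [ 10.26 -25.43   7.47] turn [ 0.  -0.1  0.1] j6-> 1.82 yaw 0.0 t 1.9
```

Call:
play_rows(
  plan=[
    [10.3,-25.4,7.5,0,0,0,9.1],
    [10.3,-25.4,7.5,0,0,0,9.1],
    [10.3,-25.4,7.5,0,0,0,9.1],
    [10.3,-25.4,7.5,0,0,0,9.1],
    [10.3,-25.4,7.5,0,0,0,9.1],
    [10.3,-25.4,7.5,0,0,0,9.1],
    [10.3,-25.4,7.5,0,0,0,9.1],
    [10.3,-25.4,7.5,0,0,0,9.1],
  ],
)

```text
clock: 2.7
ee_pos: [0.4606, 0.1146, 0.0994]
orientation: [[1.0, 0.004, -0.001], [0.004, -1.0, -0.0], [-0.001, 0.0, -1.0]]
ft_force: [-0.0, 0.2, 0.1]
gripper_width: 0.0909
grip_force: 0.0
```

```bash
python3 -c "
from h import *
go(.461,.116,.03,0)"
```

```text
shift [ 0.05 -0.14  6.94] turn [0.  0.  0.2] j6-> 1.82 yaw 0.0 t 2.7
```

Call:
play_rows(
  plan=[
    [0,-0.1,3.5,0,0,0,9.1],
    [0,-0.1,5.5,0,0,0,9.1],
    [0,-0.1,6.9,0,0,0,9.1],
    [0,-0.1,6.9,0,0,0,9.1],
    [0,-0.1,6.9,0,0,0,5.5],
    [0,-0.1,6.9,0,0,0,5.5],
    [0,-0.1,6.9,0,0,0,5.5],
    [0,-0.1,6.9,0,0,0,5.5],
    [0,-0.1,6.9,0,0,0,5.5],
    [0,-0.1,6.9,0,0,0,5.5],
  ],
  squeeze=20,
)

```text
clock: 3.7
ee_pos: [0.4611, 0.1151, 0.0313]
orientation: [[1.0, 0.003, 0.001], [0.003, -1.0, -0.0], [0.001, 0.0, -1.0]]
ft_force: [0.0, -2.9, 10.1]
gripper_width: 0.0634
grip_force: 20.0
```

```bash
python3 -c "
from h import *
go(.674,.1033,.09,0)"
```

```text
shift [21.29  1.24 -5.85] turn [ 0.  -0.1  0.2] j6-> 1.72 yaw 0.0 t 3.7
```

Call:
play_rows(
  plan=[
    [0,0,-3,0,0,0,5.5],
    [0,0,-6,0,0,0,5.5],
    [5,0.3,-6,0,0,0,5.5],
    [10,0.6,-6,0,0,0,5.5],
    [15,0.9,-6,0,0,0,5.5],
    [19,1.1,-6,0,0,0,5.5],
    [21.3,1.2,-6,0,0,0,5.5],
    [21.3,1.2,-6,0,0,0,5.5],
    [21.3,1.2,-6,0,0,0,5.5],
  ],
)

```text
clock: 4.6
ee_pos: [0.6733, 0.1037, 0.0903]
orientation: [[1.0, 0.003, -0.001], [0.003, -1.0, -0.0], [-0.001, 0.0, -1.0]]
ft_force: [-0.4, -0.0, -0.3]
gripper_width: 0.0632
grip_force: 20.0
```

```bash
python3 -c "
from h import *
s=snapshot('top');P=cloud(s);cv2.imwrite('pics/t1.png',cv2.resize(s['color'][80:210,210:340,::-1],None,fx=4,fy=4))
go(.674,.1033,.0345,0)"
```

```text
shift [0.14 0.04 5.59] turn [0.  0.1 0.2] j6-> 1.72 yaw 0.0 t 4.65
```

View pics/t1.png

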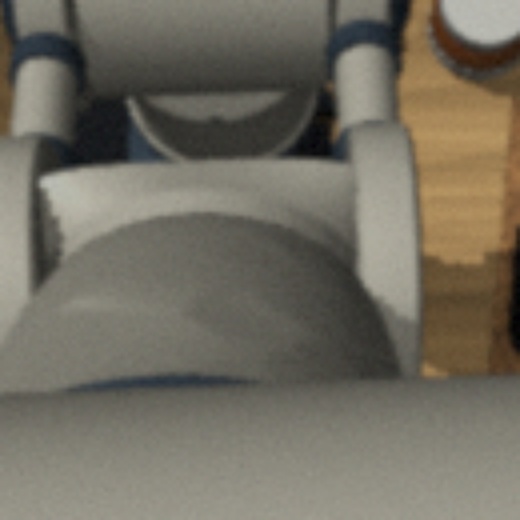

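Call:
play_rows(
  plan=[
    [0.1,0,2.5,0,0,0,5.5],
    [0.1,0,4,0,0,0,5.5],
    [0.1,0,4.8,0,0,0,5.5],
    [0.1,0,5.2,0,0,0,5.5],
    [0.1,0,5.5,0,0,0,5.5],
    [0.1,0,5.6,0,0,0,5.5],
    [0.1,0,5.6,0,0,0,5.5],
  ],
)

```text
clock: 5.35
ee_pos: [0.675, 0.1037, 0.035]
orientation: [[1.0, 0.003, 0.001], [0.003, -1.0, 0.0], [0.001, -0.0, -1.0]]
ft_force: [-0.3, -0.5, -0.6]
gripper_width: 0.0634
grip_force: 20.0
```

Call:
play_rows(
  plan=[
    [-0.1,0,0.1,0,0,0,5.5],
    [-0.1,0,0.1,0,0,0,5.5],
    [-0.1,0,0.1,0,0,0,9.1],
    [-0.1,0,0.1,0,0,0,9.1],
    [-0.1,0,0.1,0,0,0,9.1],
    [-0.1,0,0.1,0,0,0,9.1],
    [-0.1,0,-2,0,0,0,9.1],
    [-0.1,0,-5,0,0,0,9.1],
    [-0.1,0,-9,0,0,0,9.1],
    [-0.1,0,-9,0,0,0,9.1],
  ],
)

```text
clock: 6.35
ee_pos: [0.6765, 0.1039, 0.1299]
orientation: [[1.0, 0.003, 0.008], [0.003, -1.0, 0.001], [0.008, -0.001, -1.0]]
ft_force: [0.3, 0.2, 0.0]
gripper_width: 0.0915
grip_force: 0.0
```

```bash
python3 -c "
from h import *
go(.459,-.1028,.13,np.radians(-1))"
```

```text
shift [-21.8   20.61  -0.19] turn [-0.  -0.4  1.1] j6-> 1.37 yaw -0.017 t 6.35
```

Call:
play_rows(
  plan=[
    [-21.7,20.6,0,0,0,1.1,9.1],
    [-21.7,20.6,0,0,0,1.1,9.1],
    [-21.7,20.6,0,0,0,1.1,9.1],
    [-21.7,20.6,0,0,0,1.1,9.1],
    [-21.7,20.6,0,0,0,1.1,9.1],
    [-21.7,20.6,0,0,0,1.1,9.1],
    [-21.7,20.6,0,0,0,1.1,9.1],
    [-21.7,20.6,0,0,0,1.1,9.1],
    [-21.7,20.6,0,0,0,1.1,9.1],
    [-21.7,20.6,0,0,0,1.1,9.1],
  ],
)

```text
clock: 7.35
ee_pos: [0.4582, -0.1023, 0.1246]
orientation: [[1.0, -0.015, 0.0], [-0.015, -1.0, -0.0], [0.0, 0.0, -1.0]]
ft_force: [-0.7, 0.1, 0.4]
gripper_width: 0.0911
grip_force: 0.0
```

```bash
python3 -c "
from h import *
s=snapshot('top');P=cloud(s);cv2.imwrite('pics/t2.png',cv2.resize(s['color'][85:235,210:380,::-1],None,fx=4,fy=4))
q=P[105:170,240:305].reshape(-1,3);q=q[(q[:,2]>.024)&(q[:,2]<.045)];print(len(q),q.mean(0),np.ptp(q,0),q[:,2].std())
s=snapshot('scene');cv2.imwrite('pics/s2.png',cv2.resize(s['color'][220:320,230:370,::-1],None,fx=4,fy=4))
go(.459,-.1028,.040,np.radians(-1))"
```

```text
460 [0.67329705 0.10366682 0.03138413] [0.06295886 0.06092773 0.01262326] 0.002072607763614676
shift [0.11 0.06 8.45] turn [ 0.  -0.   0.1] j6-> 1.37 yaw -0.017 t 7.45
```

View pics/s2.png

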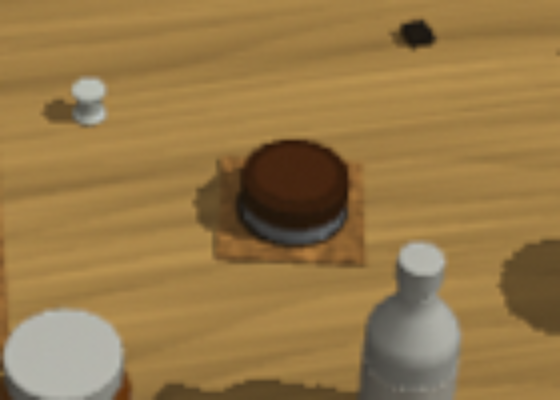

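Tin sits upright, lid up, centred on its pad (crop ~(295,190)), within 1 mm. Next the brush.

Call:
play_rows(
  plan=[
    [0.1,0.1,4,0,0,0,9.1],
    [0.1,0.1,7,0,0,0,9.1],
    [0.1,0.1,8.4,0,0,0,9.1],
    [0.1,0.1,8.4,0,0,0,9.1],
    [0.1,0.1,8.4,0,0,0,3.8],
    [0.1,0.1,8.4,0,0,0,3.8],
    [0.1,0.1,8.4,0,0,0,3.8],
    [0.1,0.1,8.4,0,0,0,3.8],
    [0.1,0.1,8.4,0,0,0,3.8],
    [0.1,0.1,8.4,0,0,0,3.8],
  ],
  squeeze=20,
)

```text
clock: 8.45
ee_pos: [0.4584, -0.1039, 0.0409]
orientation: [[1.0, -0.017, 0.0], [-0.017, -1.0, -0.0], [0.0, 0.0, -1.0]]
ft_force: [0.3, -2.5, 2.1]
gripper_width: 0.0456
grip_force: 6.8
```

```bash
python3 -c "
from h import *
go(.5903+(bot.observe()['ee_pos'][0]-.459),-.3335,.10,np.radians(-1.4))"
```

```text
shift [13.51 22.74 -5.9 ] turn [ 0.  -0.   0.4] j6-> 1.08 yaw -0.024 t 8.45
```

Call:
play_rows(
  plan=[
    [0,0,0,0,0,0,3.8],
    [0,0,0,0,0,0,3.8],
    [0,0,-3,0,0,0,3.8],
    [0,0,-6,0,0,0,3.8],
    [2.5,4.2,-6,0,0,0.4,3.8],
    [5,8.4,-6,0,0,0.4,3.8],
    [7.5,12.6,-6,0,0,0.4,3.8],
    [10,16.8,-6,0,0,0.4,3.8],
    [12.3,20.7,-6,0,0,0.4,3.8],
    [13.5,22.7,-6,0,0,0.4,3.8],
  ],
)

```text
clock: 9.45
ee_pos: [0.5907, -0.3365, 0.1004]
orientation: [[1.0, -0.025, 0.001], [-0.025, -1.0, -0.001], [0.001, 0.001, -1.0]]
ft_force: [-0.0, 1.0, -1.2]
gripper_width: 0.0459
grip_force: 20.0
```

Call:
play_rows(
  plan=[
    [0,0,0,0,0,0,3.8],
    [0,0,0,0,0,0,3.8],
    [0,0,0,0,0,0,3.8],
  ],
)

```text
clock: 9.75
ee_pos: [0.5888, -0.332, 0.1003]
orientation: [[1.0, -0.023, -0.001], [-0.023, -1.0, 0.001], [-0.001, -0.001, -1.0]]
ft_force: [-0.6, 1.5, -1.1]
gripper_width: 0.0457
grip_force: 20.0
```

```bash
python3 -c "
from h import *
go(.5903-.0005,-.3335,.0445,np.radians(-1.4))"
```

```text
shift [0.11 0.15 5.58] turn [-0.1  0.1  0.1] j6-> 1.08 yaw -0.024 t 9.75
```

Call:
play_rows(
  plan=[
    [0.1,0.1,2.5,0,0,0,3.8],
    [0.1,0.1,4,0,0,0,3.8],
    [0.1,0.1,4.8,0,0,0,3.8],
    [0.1,0.1,5.2,0,0,0,3.8],
    [0.1,0.1,5.5,0,0,0,3.8],
    [0.1,0.1,5.6,0,0,0,3.8],
    [0.1,0.1,5.6,0,0,0,3.8],
  ],
)

```text
clock: 10.45
ee_pos: [0.5906, -0.3343, 0.0451]
orientation: [[1.0, -0.024, 0.0], [-0.024, -1.0, -0.0], [0.001, 0.0, -1.0]]
ft_force: [-0.6, -0.7, -1.0]
gripper_width: 0.0457
grip_force: 20.0
```

Call:
play_rows(
  plan=[
    [-0.1,-0.1,0.1,0,0,0,3.8],
    [-0.1,-0.1,0.1,0,0,0,3.8],
    [-0.1,-0.1,0.1,0,0,0,9.1],
    [-0.1,-0.1,0.1,0,0,0,9.1],
    [-0.1,-0.1,0.1,0,0,0,9.1],
    [-0.1,-0.1,0.1,0,0,0,9.1],
    [-0.1,-0.1,-2,0,0,0,9.1],
    [-0.1,-0.1,-5,0,0,0,9.1],
    [-0.1,-0.1,-9,0,0,0,9.1],
    [-0.1,-0.1,-9,0,0,0,9.1],
  ],
)

```text
clock: 11.45
ee_pos: [0.5918, -0.3347, 0.1401]
orientation: [[1.0, -0.024, 0.007], [-0.024, -1.0, -0.005], [0.007, 0.004, -1.0]]
ft_force: [1.0, -0.5, -0.1]
gripper_width: 0.0915
grip_force: 0.0
```

```bash
python3 -c "
from h import *
go(.3984,-.3188,.13,np.radians(-12.7))"
```

```text
shift [-19.38  -1.13   0.87] turn [ 0.2 -0.4 11.3] j6-> 1.12 yaw -0.222 t 11.45
```

Call:
play_rows(
  plan=[
    [-19.3,-1.1,1,0,0,11.3,9.1],
    [-19.3,-1.1,1,0,0,11.3,9.1],
    [-19.3,-1.1,1,0,0,11.3,9.1],
    [-19.3,-1.1,1,0,0,11.3,9.1],
    [-19.3,-1.1,1,0,0,11.3,9.1],
    [-19.3,-1.1,1,0,0,11.3,9.1],
    [-19.3,-1.1,1,0,0,11.3,9.1],
    [-19.3,-1.1,1,0,0,11.3,9.1],
  ],
)

```text
clock: 12.25
ee_pos: [0.3979, -0.3179, 0.1247]
orientation: [[0.976, -0.218, 0.001], [-0.218, -0.976, -0.001], [0.001, 0.0, -1.0]]
ft_force: [0.5, -0.7, 0.1]
gripper_width: 0.0909
grip_force: 0.0
```

```bash
python3 -c "
from h import *
s=snapshot('top');c=s['color'].astype(int);P=cloud(s)
v,u=blob(c[:,:,2]>c[:,:,0]+40,(405,130,465,215)); p=ray(s,u,v,.047); m,e=ax(p); print('brush',np.median(P[v,u,2]),m,np.degrees(np.arctan2(e[1],e[0])),cv2.minAreaRect(p.astype(np.float32)))
cv2.imwrite('pics/t3.png',cv2.resize(s['color'][130:280,330:500,::-1],None,fx=4,fy=4))
go(.3984,-.3188,.031,np.radians(-12.7))"
```

```text
brush 0.0463497045949498 [ 0.58844603 -0.32887956] 178.13815699135026 ((0.5890457034111023, -0.3288455903530121), (0.12893883883953094, 0.04812176525592804), 0.07172783464193344)
shift [0.08 0.08 9.36] turn [ 0.  -0.   0.1] j6-> 1.12 yaw -0.222 t 12.3
```

View pics/t3.png

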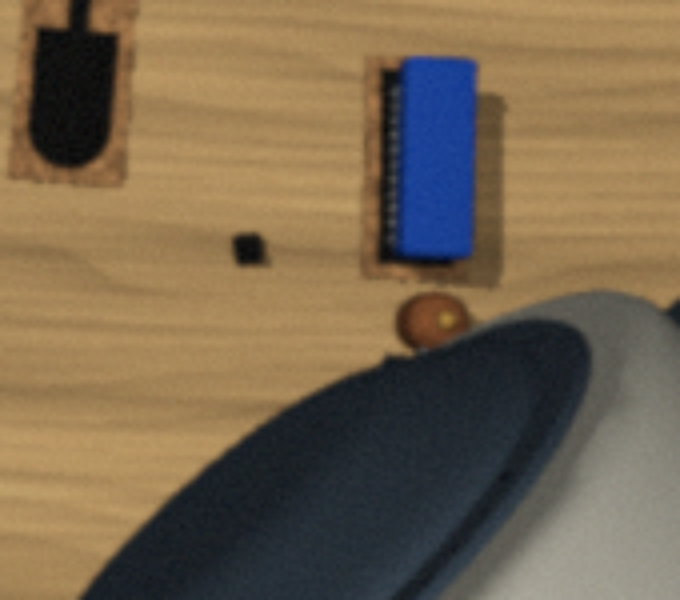

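Brush lies on its pad with the blue back up (crop 437,158); the left-hand bristles are visible only through parallax. I'll recheck it with depth. Now the long tree.

Call:
play_rows(
  plan=[
    [0.1,0.1,4,0,0,0,9.1],
    [0.1,0.1,7.5,0,0,0,9.1],
    [0.1,0.1,9.3,0,0,0,9.1],
    [0.1,0.1,9.3,0,0,0,9.1],
    [0.1,0.1,9.3,0,0,0,4.6],
    [0.1,0.1,9.3,0,0,0,4.6],
    [0.1,0.1,9.3,0,0,0,4.6],
    [0.1,0.1,9.3,0,0,0,4.6],
    [0.1,0.1,9.3,0,0,0,4.6],
    [0.1,0.1,9.3,0,0,0,4.6],
  ],
  squeeze=30,
)

```text
clock: 13.3
ee_pos: [0.3978, -0.319, 0.0322]
orientation: [[0.976, -0.219, 0.001], [-0.219, -0.976, -0.001], [0.001, 0.001, -1.0]]
ft_force: [-0.1, 0.2, 7.9]
gripper_width: 0.0536
grip_force: 30.0
```

```bash
python3 -c "
from h import *
s=snapshot('top');P=cloud(s);q=P[130:215,405:465].reshape(-1,3);q=q[(q[:,2]>.043)&(q[:,2]<.055)];print(len(q),q.mean(0),cv2.minAreaRect(q[:,:2].astype(np.float32)))
b=np.radians(176.2);g=np.array([.6685,-.1063])+.025*np.array([np.cos(b),np.sin(b)]);print(g)
go(*g,.11,np.radians(-3.8))"
```

```text
556 [ 0.61096649 -0.32991596  0.04670382] ((0.6035460233688354, -0.33225423097610474), (0.044868700206279755, 0.10243156552314758), 88.77767181396484)
[ 0.64355496 -0.10464315]
shift [ 19.29 -26.3   -7.78] turn [ 0.  -0.  -8.9] j6-> 1.48 yaw -0.066 t 13.35
```

Call:
play_rows(
  plan=[
    [0,0,-3,0,0,0,4.6],
    [0,0,-6,0,0,0,4.6],
    [0,0,-8,0,0,-2,4.6],
    [2.5,-3.4,-8,0,0,-4,4.6],
    [5,-6.8,-8,0,0,-6,4.6],
    [7.5,-10.2,-8,0,0,-8.9,4.6],
    [10,-13.6,-8,0,0,-8.9,4.6],
    [12.5,-17,-8,0,0,-8.9,4.6],
    [15,-20.4,-8,0,0,-8.9,4.6],
    [17,-23.2,-8,0,0,-8.9,4.6],
  ],
)

```text
clock: 14.35
ee_pos: [0.6156, -0.1278, 0.1117]
orientation: [[0.998, -0.065, 0.0], [-0.065, -0.998, 0.0], [0.0, -0.0, -1.0]]
ft_force: [0.4, -1.9, -1.3]
gripper_width: 0.0533
grip_force: 30.0
```

```bash
python3 -c "
from h import *
go(.643,-.1046,.08,np.radians(-3.8))"
```

```text
shift [ 2.58 -2.49  3.17] turn [-0.  -0.   0.1] j6-> 1.48 yaw -0.066 t 14.35
```

Call:
play_rows(
  plan=[
    [1.5,-1.5,1,0,0,0,4.6],
    [2.6,-2.5,2,0,0,0,4.6],
    [2.6,-2.5,3,0,0,0,4.6],
    [2.6,-2.5,3,0,0,0,4.6],
    [2.6,-2.5,3,0,0,0,4.6],
    [2.6,-2.5,3,0,0,0,4.6],
  ],
)

```text
clock: 14.95
ee_pos: [0.6414, -0.1073, 0.082]
orientation: [[0.998, -0.067, 0.0], [-0.067, -0.998, -0.0], [0.0, 0.0, -1.0]]
ft_force: [0.3, -0.1, -1.6]
gripper_width: 0.0539
grip_force: 30.0
```

```bash
python3 -c "
from h import *
go(.643,-.1046,.0355,np.radians(-3.8))"
```

```text
shift [ 0.14 -0.28  4.65] turn [ 0. -0. -0.] j6-> 1.48 yaw -0.066 t 14.95
```

Call:
play_rows(
  plan=[
    [0.1,-0.3,2,0,0,0,4.6],
    [0.1,-0.3,3.3,0,0,0,4.6],
    [0.1,-0.3,4,0,0,0,4.6],
    [0.1,-0.3,4.4,0,0,0,4.6],
    [0.1,-0.3,4.6,0,0,0,4.6],
    [0.1,-0.3,4.6,0,0,0,4.6],
    [0.1,-0.3,4.6,0,0,0,4.6],
  ],
)

```text
clock: 15.65
ee_pos: [0.6433, -0.1035, 0.0361]
orientation: [[0.998, -0.065, 0.001], [-0.065, -0.998, -0.0], [0.001, 0.0, -1.0]]
ft_force: [-0.7, -0.3, -2.2]
gripper_width: 0.0538
grip_force: 30.0
```

Call:
play_rows(
  plan=[
    [0,0.1,0.1,0,0,0,4.6],
    [0,0.1,0.1,0,0,0,4.6],
    [0,0.1,0.1,0,0,0,4.6],
    [0,0.1,0.1,0,0,0,9.1],
    [0,0.1,0.1,0,0,0,9.1],
    [0,0.1,0.1,0,0,0,9.1],
    [0,0.1,0.1,0,0,0,9.1],
    [0,0.1,-3,0,0,0,9.1],
    [0,0.1,-7,0,0,0,9.1],
    [0,0.1,-12,0,0,0,9.1],
  ],
)

```text
clock: 16.65
ee_pos: [0.6419, -0.1042, 0.1556]
orientation: [[0.998, -0.066, -0.003], [-0.066, -0.998, 0.001], [-0.003, -0.001, -1.0]]
ft_force: [0.7, -0.4, 0.5]
gripper_width: 0.0911
grip_force: 0.0
```

```bash
python3 -c "
from h import *
h=np.array([.6558,.3390]);i=np.array([.5976,.3457]);d=(i-h)/np.linalg.norm(i-h);o=(h+i)/2+d*.0195;g=o+.018*d;a=np.degrees(np.arctan2(d[1],d[0]));print(o,g,a)
go(*g,.15,np.radians(a))"
```

```text
[0.60732794 0.34458012] [0.58944604 0.34663869] 173.43300239450917
shift [ -8.18 -44.65   0.61] turn [-0.   0.2  2.8] j6-> 2.22 yaw -0.115 t 16.65
```

Call:
play_rows(
  plan=[
    [-8.2,-44.6,0.5,0,0,2.8,9.1],
    [-8.2,-44.6,0.5,0,0,2.8,9.1],
    [-8.2,-44.6,0.5,0,0,2.8,9.1],
    [-8.2,-44.6,0.5,0,0,2.8,9.1],
    [-8.2,-44.6,0.5,0,0,2.8,9.1],
    [-8.2,-44.6,0.5,0,0,2.8,9.1],
    [-8.2,-44.6,0.5,0,0,2.8,9.1],
    [-8.2,-44.6,0.5,0,0,2.8,9.1],
    [-8.2,-44.6,0.5,0,0,2.8,9.1],
    [-8.2,-44.6,0.5,0,0,2.8,9.1],
  ],
)

```text
clock: 17.65
ee_pos: [0.5889, 0.3515, 0.1504]
orientation: [[0.994, -0.11, 0.0], [-0.11, -0.994, 0.001], [0.0, -0.001, -1.0]]
ft_force: [0.3, -0.8, -0.2]
gripper_width: 0.0912
grip_force: 0.0
```

```bash
python3 -c "
from h import *
s=snapshot('top');P=cloud(s);c=s['color'].astype(int)
cv2.imwrite('pics/t4.png',cv2.resize(s['color'][85:225,120:470,::-1],None,fx=2.2,fy=2.2))
q,k=tree(s,(325,90,372,185),.042,.055);print(len(q),k.tolist())
q=P[130:215,405:470].reshape(-1,3);q=q[(q[:,2]>.0435)&(q[:,2]<.055)];print('brush',len(q),q.mean(0),cv2.minAreaRect(q[:,:2].astype(np.float32)))
cv2.imwrite('pics/s4.png',cv2.resize(snapshot('scene')['color'][160:300,320:500,::-1],None,fx=4,fy=4))
go(.5894,.3466,.031,np.radians(173.4))"
```

```text
231 [[0.6554927229881287, -0.10444770008325577], [0.7597334980964661, -0.0788404792547226]]
brush 840 [ 0.59026241 -0.33191831  0.0466879 ] ((0.5899819731712341, -0.33126211166381836), (0.1292901635169983, 0.0460420660674572), 0.020512262359261513)
shift [-0.03  0.06 11.93] turn [0.  0.  0.2] j6-> 2.22 yaw -0.115 t 17.75
```

View pics/t4.png

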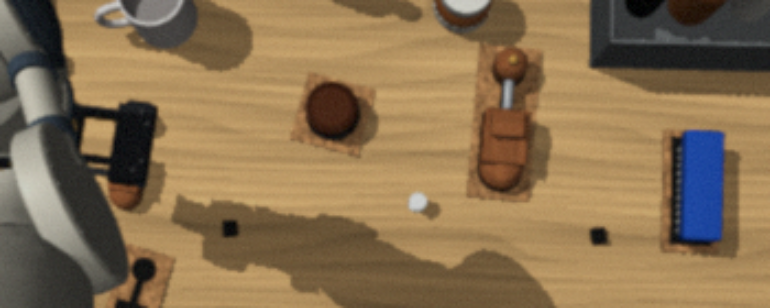

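View pics/s4.png

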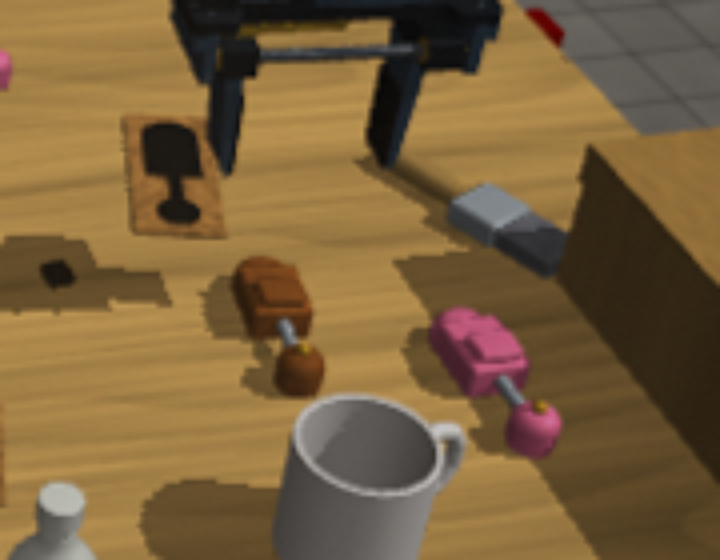

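Brown wooden tree at scene crop (280,310) is the short_tree; the pink one at (485,370) is the look-alike. Long tree, brush and tin are on their outlines in the top view.

Call:
play_rows(
  plan=[
    [0,0.1,4,0,0,0,9.1],
    [0,0.1,8,0,0,0,9.1],
    [0,0.1,11,0,0,0,9.1],
    [0,0.1,11.9,0,0,0,9.1],
    [0,0.1,11.9,0,0,0,9.1],
    [0,0.1,11.9,0,0,0,3.2],
    [0,0.1,11.9,0,0,0,3.2],
    [0,0.1,11.9,0,0,0,3.2],
    [0,0.1,11.9,0,0,0,3.2],
    [0,0.1,11.9,0,0,0,3.2],
  ],
  squeeze=25,
)

```text
clock: 18.75
ee_pos: [0.5903, 0.3451, 0.0321]
orientation: [[0.993, -0.114, 0.001], [-0.114, -0.993, 0.0], [0.001, -0.0, -1.0]]
ft_force: [-0.2, 0.1, 0.5]
gripper_width: 0.0541
grip_force: 0.0
```

Call:
play_rows(
  plan=[
    [0,0,0,0,0,0,3.2],
    [0,0,0,0,0,0,3.2],
    [0,0,0,0,0,0,3.2],
    [0,0,0,0,0,0,3.2],
  ],
)

```text
clock: 19.15
ee_pos: [0.5903, 0.3451, 0.0318]
orientation: [[0.993, -0.114, 0.0], [-0.114, -0.993, 0.0], [0.0, -0.0, -1.0]]
ft_force: [-1.3, 1.8, 3.0]
gripper_width: 0.0396
grip_force: 25.0
```

```bash
python3 -c "
from h import *
b=np.radians(165.1);g=np.array([.429,.3392])+.018*np.array([np.cos(b),np.sin(b)]);print(g)
go(*g,.09,np.radians(165.1))"
```

```text
[0.41160523 0.34382839]
shift [-17.73   2.16  -5.83] turn [-0.  -0.   8.3] j6-> 2.53 yaw -0.26 t 19.15
```

Call:
play_rows(
  plan=[
    [0,0,-3,0,0,0,3.2],
    [0,0,-6,0,0,0,3.2],
    [-3,0.4,-6,0,0,3,3.2],
    [-7,0.8,-6,0,0,6,3.2],
    [-11,1.3,-6,0,0,8.3,3.2],
    [-15,1.8,-6,0,0,8.3,3.2],
    [-17.6,2.1,-6,0,0,8.3,3.2],
    [-17.6,2.1,-6,0,0,8.3,3.2],
    [-17.6,2.1,-6,0,0,8.3,3.2],
    [-17.6,2.1,-6,0,0,8.3,3.2],
  ],
)

```text
clock: 20.15
ee_pos: [0.4141, 0.3445, 0.0917]
orientation: [[0.967, -0.257, 0.001], [-0.257, -0.967, 0.001], [0.001, -0.001, -1.0]]
ft_force: [0.6, -0.0, -1.0]
gripper_width: 0.0397
grip_force: 25.0
```

```bash
python3 -c "
from h import *
go(.4125,.3436,.0350,np.radians(165.1))"
```

```text
shift [-0.14  0.13  5.67] turn [-0. -0.  0.] j6-> 2.53 yaw -0.26 t 20.15
```

Call:
play_rows(
  plan=[
    [-0.1,0.1,2.5,0,0,0,3.2],
    [-0.1,0.1,4,0,0,0,3.2],
    [-0.1,0.1,4.8,0,0,0,3.2],
    [-0.1,0.1,5.3,0,0,0,3.2],
    [-0.1,0.1,5.6,0,0,0,3.2],
    [-0.1,0.1,5.6,0,0,0,3.2],
    [-0.1,0.1,5.6,0,0,0,3.2],
    [-0.1,0.1,5.6,0,0,0,3.2],
  ],
)

```text
clock: 20.95
ee_pos: [0.412, 0.3437, 0.0361]
orientation: [[0.967, -0.256, 0.001], [-0.256, -0.967, 0.0], [0.001, -0.001, -1.0]]
ft_force: [-0.4, -0.1, -0.3]
gripper_width: 0.0399
grip_force: 25.0
```

Call:
play_rows(
  plan=[
    [0,0,0.1,0,0,0,3.2],
    [0,0,0.1,0,0,0,3.2],
    [0,0,0.1,0,0,0,3.2],
    [0,0,0.1,0,0,0,9.1],
    [0,0,0.1,0,0,0,9.1],
    [0,0,0.1,0,0,0,9.1],
    [0,0,0.1,0,0,0,9.1],
    [0,0,-3,0,0,0,9.1],
    [0,0,-7,0,0,0,9.1],
    [0,0,-12,0,0,0,9.1],
  ],
)

```text
clock: 21.95
ee_pos: [0.4109, 0.3429, 0.156]
orientation: [[0.967, -0.256, -0.002], [-0.256, -0.967, -0.002], [-0.002, 0.002, -1.0]]
ft_force: [0.4, 0.3, 0.6]
gripper_width: 0.0904
grip_force: 0.0
```

Call:
play_rows(
  plan=[
    [0,30,-3,0,0,0,9.1],
    [0,30,-3,0,0,0,9.1],
    [0,30,-3,0,0,0,9.1],
    [0,30,-3,0,0,0,9.1],
    [0,30,-3,0,0,0,9.1],
    [0,30,-3,0,0,0,9.1],
    [0,30,-3,0,0,0,9.1],
    [0,30,-3,0,0,0,9.1],
    [0,30,-3,0,0,0,9.1],
    [0,30,-3,0,0,0,9.1],
  ],
)

```text
clock: 22.95
ee_pos: [0.3351, 0.0545, 0.1856]
orientation: [[0.967, -0.255, -0.0], [-0.255, -0.967, 0.0], [-0.0, -0.0, -1.0]]
ft_force: [-0.4, 0.5, -0.8]
gripper_width: 0.0912
grip_force: 0.0
```

```bash
python3 -c "
from h import *
s=snapshot('top');P=cloud(s)
cv2.imwrite('pics/t5.png',cv2.resize(s['color'][85:310,120:470,::-1],None,fx=2.2,fy=2.2))
for n,b,a,c,hx,ix in(('long',(325,102,372,185),.042,.055,-65,12),('short',(150,190,205,262),.031,.045,-48,9)):
    q,k=tree(s,b,a,c); k=k[np.argsort(-k[:,0])].astype(float); d=k[1]-k[0]; L=np.linalg.norm(d); d/=L
    print(n,len(q),k.round(4).tolist(),'L',L,'origin',k.mean(0)-d*(hx+ix)/2000,'ang',np.degrees(np.arctan2(d[1],d[0])))
"
```

```text
long 211 [[0.7322, -0.1087], [0.6555, -0.1045]] L 0.07685622838516656 origin [ 0.66741917 -0.10515843] ang 176.85701373873235
short 126 [[0.4769, 0.3261], [0.4209, 0.3401]] L 0.05772760701676323 origin [0.42999292 0.33783782] ang 165.99176404540415
```

View pics/t5.png

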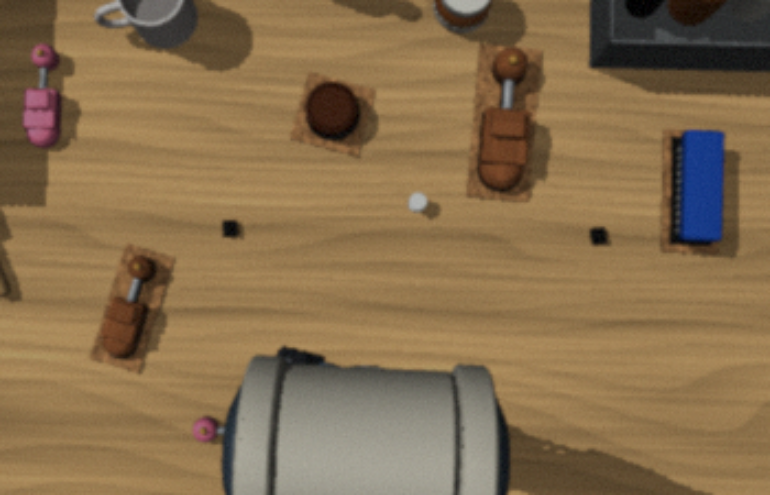

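All four are upright on their outlines: tin (333,110), brush (703,187), long tree (505,120) and short tree (128,305). The trees measure within about 2 mm and 1° of target, and the arm is clear.

```bash
python3 -c "
from h import *
print(workorder.close_job())"
```

```text
the job is handed in; nothing more can be done
None
```

The tin, the brush and both shoe trees are on their matching pads, upright, with both toes at the toe ends. Each measured within about 2 mm of its outline's centre; the job is handed in and no verdict came back.

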